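# Make up two drive repair kits

### The arm

A 7-joint arm with a two-finger parallel gripper is mounted at the origin on the work surface. World frame = base frame: x ahead of the robot, y to its left, z up, the work surface at z = 0. Lengths are in m, angles in rad, forces in N, time in s.
With the tool pointing down it reaches from about 0.35 to 0.9 m from the base axis. Payload 7.2 kg.
Tool frame: the origin (TCP) lies on the centre line of the jaws, within the pads' length; the fingertips stand 17 mm ahead of it and the grasp point (between the pads) lies 2 mm behind it; z points along the fingers, x is the direction in which the jaws open and shut, and the axes are right-handed (so a half turn about z gives the same grasp; the last joint's range is limited). The gripper opens to 88 mm and grips with 3 to 60 N. Pads are 20 mm wide; open, the fingers measure 115 mm over their backs; the gripper's body (75 mm by 178 mm) begins 61 mm behind the grasp point.
Start: joints at [1.173, 0.411, -0.013, 1.596, 0.006, 1.134, -0.082], TCP at [0.202, -0.591, 0.24] pointing down, gripper open.
Joint ranges: [-2.95, 2.95], [-0.29, 1.99], [-1.47, 1.44], [0.14, 2.54], [-1.03, 4.17], [0.13, 1.85], [-2.86, 2.86]. Speed limits (rad/s): [2.39, 2.39, 3.01, 3.01, 3.14, 3.14, 3.14].

### API

Orientations are given as a unit quaternion [x, y, z, w].
In Python, from station import get_obs, capture, bot, find_in, tip_of gives the robot as it stands.
- The arm moves only by the tool move_arm, never from a script. Its arguments are lists of equal length, an entry for each row: "offset": the shift along the world's x, y, z scaled (see below), a list of three; "turn": the turn, a rotation vector about the world's x, y, z scaled (see below), a list of three; "hand": the opening, from -1 (shut) to 1 (fully open). In form: {"offset": [[x, y, z], ...], "turn": [[rx, ry, rz], ...], "hand": [hand, ...]}. A call has exactly 8 rows; each row is the pose to reach, as a shift and turn from the pose commanded when the call began; what a row does not reach only later rows make up. The controller multiplies each number of a shift by 0.25 m and each number of a turn by 60 degrees. A row lasts 1/10 s, in which the tool goes at most 50 mm and 8.59 degrees, less where a joint would pass 70% of its speed; a pose out of reach is approached as far as the arm can. A call with a number of a shift or a turn outside -1 to 1 is refused whole. A call with a gripper value outside its range is refused whole. The fingers move at their own pace and stop on an object; "grip_force" is the grip in N (left out, the last holds). Time passes only in rows, so rows that repeat a pose let the fingers close, or fill a call up. It gives the time, the measured TCP pose, the force and the opening at its end, in the units of the state.
- get_obs(): the state, without advancing time (a new reading comes with each control period).
- capture(name): name is "scene" or "top" or "wrist"; returns a dict with "color" (384x512x3 uint8, blue, green, red), "range_z" (384x512 float32, m along the optical axis (not along the pixel's ray), 0 where there is no reading), "intrinsics" (3x3 intrinsics, pixels), "R" (3x3) and "t" (3): a world point X has camera coordinates R X + t; the wrist camera has in their place "T_tool_cam" (4x4, takes a point from camera to tool coordinates, whose origin is the TCP and whose axes are the tool frame's). Camera axes: x right, y down, z forward; pixel columns grow to the right and rows downward; lengths in m; the calibration is good to about 2 mm. A picture is of the moment at which its call begins: read the wrist's pose just before it.
- bot.finish_job(): hands the job in, once; it reports no verdict.
Trained networks look in the newest picture that a camera, given by its name, has taken for a name from the list of things; names that differ only in an ending like _2 or _b are one class to them, and where a whole thing is asked for, a point or a joint stands for the part that bears it (a point fixed in the world has none). Each returns a list of dicts, best first, with "confidence" (0 to 1); they miss things now and then, are a little off and sometimes report something else, mostly with a low value. They report only what shows in the picture. A call takes as long as a camera call. They do not tell look-alikes from the thing itself.
- find_in(camera, name): "at" ([column, row] in pixels, amid what is visible of it).
- tip_of(camera, name): "at" ([column, row] in pixels: a listed point, or the origin of a listed thing).
The state is a dict: "time_s": time; "joints": joint angles; "dq": joint speeds; "joint_torque": joint torques, N m; "eef_pos": TCP position; "tcp_rot": TCP orientation; "wrist_force": force on the tool from outside, world axes, zero at the start; "torque": the same for the moment, N m; "grip_width": opening from 0.0 (shut) to 1.0 (fully open).
Only numpy, scipy, OpenCV 4.12 (cv2) and the standard library are available. Lean on these libraries where they do the work, as an engineer would, in place of code of your own. Each camera call takes 0.05 s, during which the arm holds its last target. There are 200 camera calls.

### The job

Make up the two repair kits from the stock on the bench, one part to a bay. The three-bay tray gets, counting from the end with the finger tab, the square flange bearing, the V-belt pulley and the long hex nut; the two-bay tray gets the toothed gear in the bay at its tab end and the tall brass sleeve in the other. Stand each part on the floor of its bay the same way up as you found it, without tipping any part over on the way, and leave the short brass collar where it stands.

Things in the scene. Friction and masses are not known exactly. Their poses are not given: they have to be found in the camera images.
- tray_three: Kit tray with three bays: open, low, bright sheet steel, 280 x 100 mm, 16 mm high, walls, dividers and floor 4 mm thick, fixed to the bench. The three bays lie in a row along its long axis (its x), each 88 x 92 mm inside. A flat finger tab (24 mm long, 44 mm wide, 10 to 14 mm above the bench) sticks out at one short end, its -x end. Origin at the centre of its underside; bay centres at x = -92 (tab end), 0 and +92 mm, y = 0, bay floor at z = 4 mm.
- tray_two: Kit tray with two bays: same make, 188 x 100 mm, 16 mm high, walls, divider and floor 4 mm thick, fixed to the bench; each bay 88 x 92 mm inside, in a row along its x. Its finger tab (24 mm long, 44 mm wide) sticks out at its +x end. Origin at the centre of its underside; bay centres at x = +46 (tab end) and -46 mm, y = 0, bay floor at z = 4 mm.
- flange_bearing: Square flange bearing, grey-painted cast housing, 0.3 kg: a 56 x 56 mm square base plate 12 mm thick with four dark bolt holes at the corners (plate sides along its x and y), and a round boss 42 mm across standing on it up to 44 mm, with a dark bore. Stands on its plate; fits in a bay however it is turned. Origin at the centre of its underside, z up along its axis.
- pulley: Two-groove V-belt pulley, bare aluminium, 0.24 kg: smooth round rim 60 mm across, 24 mm high, with five small dark holes in its face, and a round hub 30 mm across standing up from 24 to 54 mm. Stands rim down, hub up. Origin at the centre of its underside, z up along its axis.
- coupling_nut: Long hexagonal steel nut, 36 mm across the flats, 41.6 mm across the corners, 40 mm high, with a dark 22 mm thread hole, 0.22 kg, standing on end. Its six flats face its +/-y directions and every 60 degrees from there. Origin at the centre of its underside, z up along its axis.
- gear: Toothed spur gear, dark steel, 0.3 kg: 18 teeth, 61 mm across, 20 mm high, with a round hub 26 mm across standing up from 20 to 50 mm. Stands teeth down, hub up. Origin at the centre of its underside, z up along its axis.
- tall_sleeve: Tall brass tube, 40 mm across, 28 mm open bore (thin wall), 60 mm high, 0.18 kg, standing on end. Origin at the centre of its underside, z up along its axis.
- short_collar: Short thick brass collar, 44 mm across, 20 mm open bore, 24 mm high. Spare stock that belongs to neither kit: it stays where it stands. Origin at the centre of its underside, z up along its axis.
There are look-alikes about, which are no part of the job. Leave any red look-alike of the coupling_nut alone. What is shaped like the gear but turquoise is not meant.

How it is judged:
By the outcome, as a careful person would: the job done as asked, in the order asked, and still so for the second after the job is handed in, with the robot touching nothing.
It also fails if it takes over 118 s, if anything falls off the work surface, if the arm or the gripper's body presses on something with over 40 N, if the wrist force passes 120 N, or if a joint passes its speed limit or range.

## Working session

There is one attempt and no reset: what is moved stays moved. The work goes in short steps, Python scripts to look and compute and a tool call to move; the robot and the scene stay as the last step left them, time stands still between calls to the robot, and variables do not carry over. Pictures are saved under pics/ and viewed, about 12 in all and at most 16, crops included, and the job is handed in when it is done.

Besides the shell and the picture viewer there is one more tool, called as a command line: name --argument value ..., lists and objects as JSON in quotes. move_arm: Moves the arm, as the interface text tells. Its arguments: {"type":"object","properties":{"offset":{"type":"array","items":{"type":"array","items":{"type":"number"}}},"turn":{"type":"array","items":{"type":"array","items":{"type":"number"}}},"hand":{"type":"array","items":{"type":"number"}},"grip_force":{"type":"number"}},"required":["offset","turn","hand"]}

```bash
mkdir -p pics
cat > h.py <<'E'
import numpy as np, cv2
from station import get_obs, capture, bot, find_in, tip_of
def world(c,u,v,z=None):
    K=c["intrinsics"];r=np.linalg.inv(K)@[u,v,1.]
    R,t=c["R"],c["t"]
    o=-R.T@t; d=R.T@r
    if z is None: return o+d*c["range_z"][int(round(v)),int(round(u))]
    return o+d*(z-o[2])/d[2]
def cloud(c):
    h,w=c["range_z"].shape;u,v=np.meshgrid(np.arange(w),np.arange(h))
    p=np.stack([u,v,np.ones_like(u)],-1)@np.linalg.inv(c["intrinsics"]).T*c["range_z"][...,None]
    return (p-c["t"])@c["R"]
E
python3 - <<'E'
from h import *
o=get_obs();print(o["time_s"],o["eef_pos"],o["tcp_rot"],o["grip_width"])
for n in["top","scene"]:
    c=capture(n);cv2.imwrite(f"pics/{n}0.png",cv2.resize(c["color"],(800,600)))
    print(n,c["intrinsics"][0,0],-c["R"].T@c["t"])
    for k in["tray_three","tray_two","flange_bearing","pulley","coupling_nut","gear","tall_sleeve","short_collar"]:
        for d in find_in(n,k)[:3]:
            u,v=d["at"];print(k,np.round(d["at"]),round(d["confidence"],2),np.round(world(c,u,v),3))
E
```

```text
0.0 [ 0.20224518 -0.59087083  0.23881651] [ 8.13612336e-01 -5.81407206e-01 -6.70738785e-04 -4.21851363e-04] 0.9969614590859209
top 422.86296579990534 [0.36437965 0.01192857 1.00425833]
tray_three [355. 211.] 0.79 [ 0.494 -0.241  0.003]
tray_two [158. 196.] 0.74 [0.542 0.229 0.003]
tray_two [229. 136.] 0.42 [0.687 0.057 0.008]
flange_bearing [286. 183.] 0.71 [ 0.558 -0.073  0.046]
pulley [279. 230.] 0.71 [ 0.449 -0.054  0.053]
coupling_nut [328. 126.] 0.81 [ 0.695 -0.181  0.041]
coupling_nut [284. 138.] 0.57 [ 0.669 -0.075  0.039]
gear [244. 275.] 0.92 [0.351 0.029 0.053]
gear [230. 230.] 0.71 [0.452 0.056 0.052]
tall_sleeve [226. 136.] 0.81 [0.687 0.065 0.005]
short_collar [228. 187.] 0.51 [0.561 0.063 0.003]
scene 483.10615446769623 [0.93655495 0.58658092 0.63961162]
tray_two [324. 276.] 0.71 [0.544 0.233 0.005]
flange_bearing [216. 189.] 0.95 [ 0.57  -0.049  0.024]
pulley [260. 166.] 0.69 [ 0.464 -0.045  0.029]
coupling_nut [165. 204.] 0.74 [ 0.678 -0.057  0.037]
gear [323. 168.] 0.79 [0.362 0.037 0.025]
gear [294. 198.] 0.59 [0.466 0.067 0.022]
tall_sleeve [203. 240.] 0.81 [0.68  0.081 0.055]
tall_sleeve [261. 169.] 0.44 [ 0.462 -0.042  0.024]
short_collar [257. 218.] 0.65 [0.558 0.07  0.024]
```

View pics/top0.png

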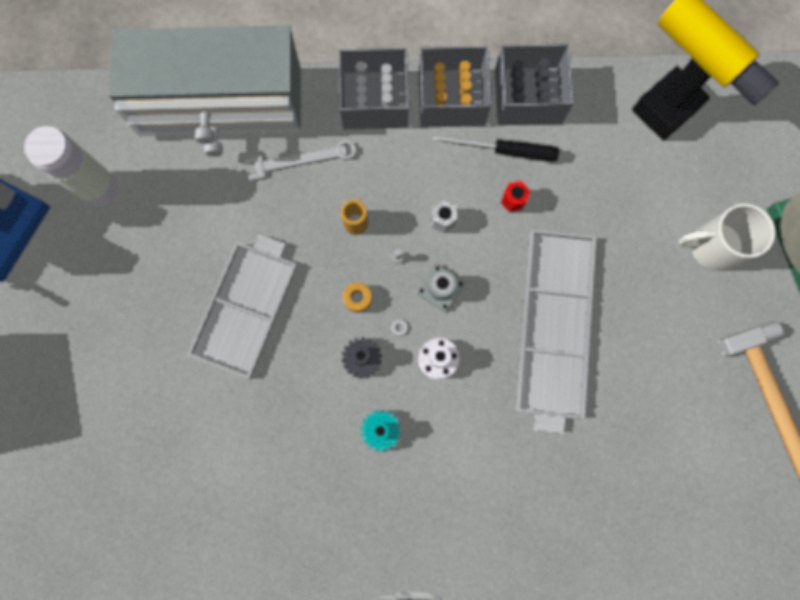

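View pics/scene0.png

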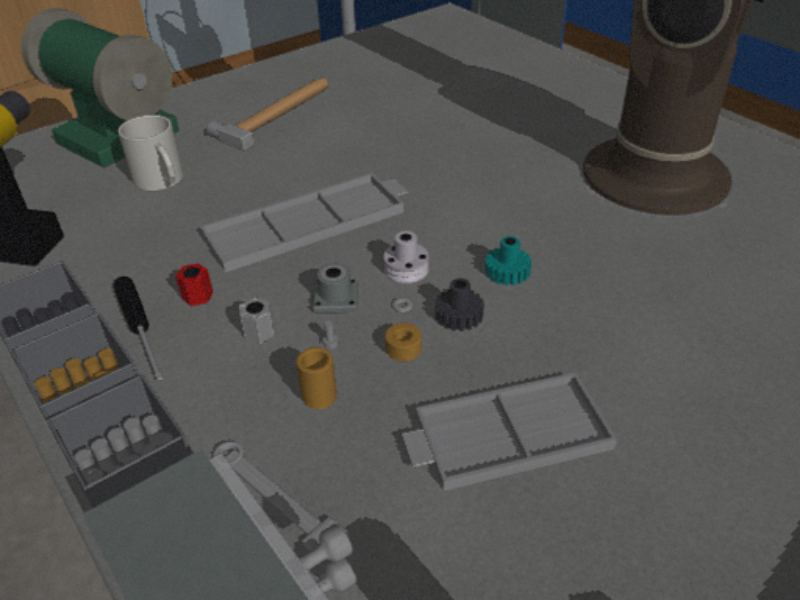

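The top view (800x600) shows: brass sleeve (354,217), steel nut (444,215), red nut (516,195), bearing (441,286), collar (357,297), dark gear (361,357), pulley (439,357), turquoise gear (380,431). Tray_three's tab is at (549,423) and tray_two's tab at (268,246). Next I'll measure them accurately.

Run:
```python
from h import *
c=capture("top");P=cloud(c);u0=lambda x:int(x*.64)
for n,(u,v),h,r in [("flange",(441,286),.044,.021),("pulley",(439,357),.054,.015),("nut",(444,215),.040,.02),("gear",(361,357),.05,.013),("sleeve",(354,217),.06,.02)]:
    q=world(c,u*.64,v*.64,h)
    m=(np.hypot(P[...,0]-q[0],P[...,1]-q[1])<.035)&(abs(P[...,2]-h)<.007)
    s=P[m];(cx,cy),rr=cv2.minEnclosingCircle(s[:,:2].astype(np.float32))
    print(n,len(s),"mean",s.mean(0).round(4),"circ",round(cx,4),round(cy,4),round(rr,4))
for n,uv in [("three",[(533,231),(596,236),(584,415),(518,410)]),("two",[(238,246),(297,263),(250,376),(192,353)])]:
    Q=np.array([world(c,a*.64,b*.64,.016)[:2] for a,b in uv])
    poly=np.array(uv)*.64;mk=np.zeros((384,512),np.uint8);cv2.fillPoly(mk,[poly.round().astype(int)],1);mk=cv2.dilate(mk,np.ones((7,7)))
    s=P[(mk>0)&(P[...,2]>.0095)&(P[...,2]<.025)]
    print(n,Q.mean(0).round(4),cv2.minAreaRect(Q.astype(np.float32)),len(s),cv2.minAreaRect(s[:,:2].astype(np.float32)))
im=c["color"]
a=cv2.resize(im[115:165,255:315],(720,600),interpolation=cv2.INTER_CUBIC);cv2.imwrite("pics/nut.png",a)
b=cv2.resize(im[140:280,115:390],(800,408),interpolation=cv2.INTER_CUBIC);cv2.imwrite("pics/tr.png",b)
```

```text
flange 254 mean [ 0.5636 -0.0661  0.0448] circ 0.5644 -0.066 0.0209
pulley 138 mean [ 0.4549 -0.0579  0.055 ] circ 0.4551 -0.0584 0.0148
nut 208 mean [ 0.6724 -0.0739  0.0406] circ 0.6733 -0.0736 0.0204
gear 103 mean [0.4595 0.0568 0.0504] circ 0.46 0.0573 0.013
sleeve 135 mean [0.6726 0.0627 0.0595] circ 0.6726 0.0627 0.0201
three [ 0.5052 -0.2424] ((0.504984974861145, -0.2424263060092926), (0.09737464785575867, 0.2789887487888336), 81.77835083007812) 955 ((0.5026262998580933, -0.23910771310329437), (0.10194244980812073, 0.28698480129241943), 81.98152923583984)
two [0.5367 0.2314] ((0.5382847785949707, 0.23087215423583984), (0.0952107235789299, 0.18497997522354126), 67.61017608642578) 666 ((0.5425487160682678, 0.2351892739534378), (0.10137011110782623, 0.19701321423053741), 67.5566177368164)
```

View pics/nut.png

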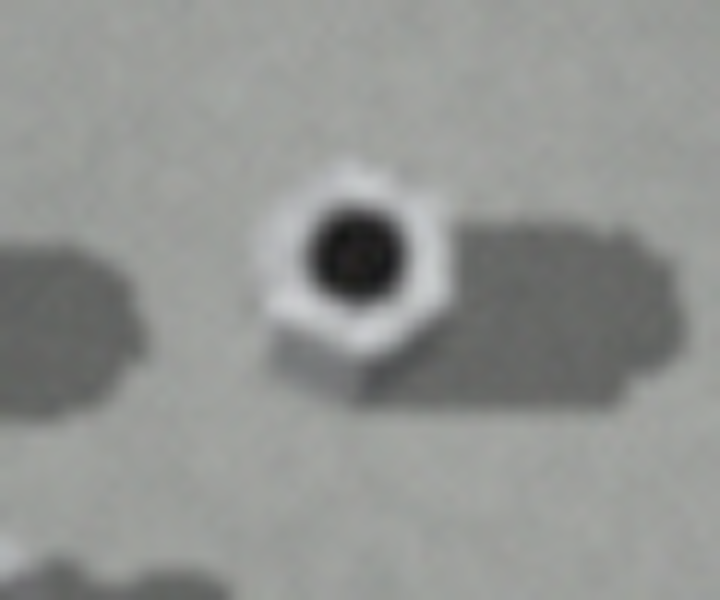

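View pics/tr.png

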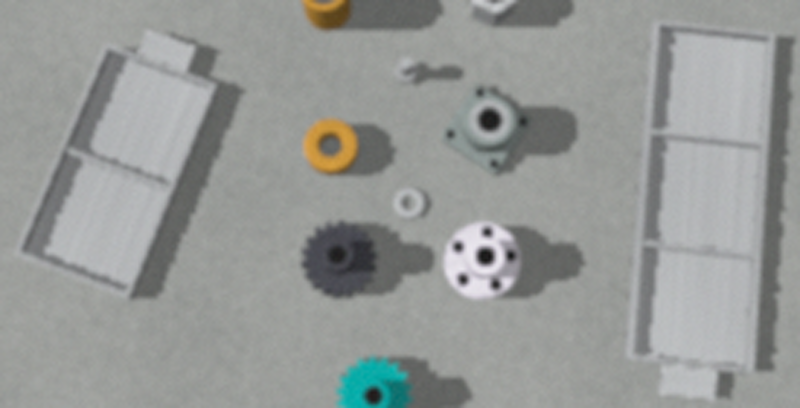

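Run:
```python
from h import *
c=capture("top");print(c["R"].round(3))
w=lambda a,b,z=.016:world(c,a*.64,b*.64,z)[:2]
for uv in ([(533,231),(596,236),(584,415),(518,410)],[(238,246),(297,263),(250,376),(192,353)]):
    Q=np.array([w(*p) for p in uv]);print(Q.round(4).tolist())
    d=(Q[0]+Q[1]-Q[2]-Q[3])/2;e=(Q[0]+Q[3]-Q[1]-Q[2])/2;print(np.hypot(*d),np.degrees(np.arctan2(d[1],d[0])),np.hypot(*e),np.degrees(np.arctan2(e[1],e[0])))
f=lambda a,b:world(c,115+a*275/800,140+b*140/408,.016)[:2]
print("div3",[f(*p) for p in[(655,131),(762,146),(645,243),(752,258)]],"div2",[f(*p) for p in[(72,152),(170,184)]])
print("tabs",w(549,423,.014),w(268,246,.014))
print("nut edge",[world(c,255+a/12,115+b/12,.04)[:2] for a,b in[(440,205),(447,300),(265,225),(268,305)]])
```

```text
[[-0.027 -1.    -0.   ]
 [-0.985  0.027 -0.17 ]
 [ 0.17  -0.004 -0.985]]
[[0.6467, -0.2137], [0.6361, -0.3106], [0.364, -0.2712], [0.3739, -0.1743]]
0.27528201149722725 -8.223740825495092 0.09743511595902114 83.95860677811353
[[0.635, 0.2425], [0.6057, 0.1516], [0.4346, 0.2221], [0.4714, 0.3094]]
0.18088507972225745 -22.30639232441553 0.09500736699281605 69.64706156726669
div3 [array([ 0.55538228, -0.20564524]), array([ 0.54057641, -0.29226041]), array([ 0.46385282, -0.19183026]), array([ 0.449466 , -0.2771364])] div2 [array([0.55076289, 0.27127175]), array([0.52221094, 0.19117195])]
tabs [ 0.35374452 -0.21927905] [0.63432729 0.1966343 ]
nut edge [array([ 0.68168956, -0.09323401]), array([ 0.662139  , -0.09377093]), array([ 0.67850253, -0.0584481 ]), array([ 0.66206591, -0.05842593])]
```

move_arm --offset '[[0.69,1,0],[0.69,1,0],[0.69,1,0],[0.69,1,0],[0.69,1,0],[0.69,1,0],[0.69,1,0],[0.69,1,0]]' --turn '[[0,0,-0.315],[0,0,-0.315],[0,0,-0.315],[0,0,-0.315],[0,0,-0.315],[0,0,-0.315],[0,0,-0.315],[0,0,-0.315]]' --hand '[1,1,1,1,1,1,1,1]' --grip_force 25

```text
time_s: 1.8
eef_pos: [0.3759, -0.3402, 0.2399]
tcp_rot: [0.708, -0.706, 0.0, -0.0]
wrist_force: [-0.5, -0.1, -0.2]
grip_width: 0.999
```

move_arm --offset '[[0.69,1,-0.2],[0.69,1,-0.2],[0.69,1,-0.2],[0.69,1,-0.2],[0.69,1,-0.2],[0.69,1,-0.2],[0.69,1,-0.2],[0.69,1,-0.2]]' --turn '[[0,0,0],[0,0,0],[0,0,0],[0,0,0],[0,0,0],[0,0,0],[0,0,0],[0,0,0]]' --hand '[1,1,1,1,1,1,1,1]'

```text
time_s: 2.6
eef_pos: [0.5477, -0.0916, 0.1889]
tcp_rot: [0.707, -0.707, -0.0, 0.0]
wrist_force: [0.4, -0.6, 0.1]
grip_width: 0.997
```

move_arm --offset '[[0.068,0.1,0],[0.068,0.1,-0.15],[0.068,0.1,-0.3],[0.068,0.1,-0.42],[0.068,0.1,-0.52],[0.068,0.1,-0.59],[0.068,0.1,-0.624],[0.068,0.1,-0.624]]' --turn '[[0,0,0],[0,0,0],[0,0,0],[0,0,0],[0,0,0],[0,0,0],[0,0,0],[0,0,0]]' --hand '[1,1,1,1,1,1,1,1]'

```text
time_s: 3.4
eef_pos: [0.5634, -0.0689, 0.0329]
tcp_rot: [-0.706, 0.708, 0.0, -0.001]
wrist_force: [1.3, -0.8, 0.6]
grip_width: 0.997
```

move_arm --offset '[[0,0,0],[0,0,0],[0,0,0],[0,0,0],[0,0,0],[0,0,0],[0,0,0],[0,0,0]]' --turn '[[0,0,0],[0,0,0],[0,0,0],[0,0,0],[0,0,0],[0,0,0],[0,0,0],[0,0,0]]' --hand '[-1,-1,-1,-1,-1,-1,-1,-1]'

```text
time_s: 4.2
eef_pos: [0.5645, -0.0661, 0.0338]
tcp_rot: [0.707, -0.707, 0.0, -0.0]
wrist_force: [-1.1, 0.9, 2.8]
grip_width: 0.475
```

move_arm --offset '[[0,0,0.1],[0,0,0.25],[-0.05,-0.05,0.34],[-0.15,-0.16,0.36],[-0.28,-0.3,0.36],[-0.41,-0.44,0.36],[-0.53,-0.57,0.36],[-0.606,-0.65,0.36]]' --turn '[[0,0,0],[0,0,0],[0,0,0],[0,0,0],[0,0,0],[0,0,0],[0,0,0],[0,0,0]]' --hand '[-1,-1,-1,-1,-1,-1,-1,-1]'

```text
time_s: 5.0
eef_pos: [0.4096, -0.2312, 0.1233]
tcp_rot: [-0.706, 0.708, 0.001, -0.001]
wrist_force: [0.4, 0.2, -2.6]
grip_width: 0.476
```

Run:
```python
from h import *
c=capture("top");o=get_obs();print(o["eef_pos"],o["wrist_force"],o["grip_width"])
b=cv2.resize(c["color"][130:290,280:400],(600,800));cv2.imwrite("pics/a.png",cv2.resize(c["color"][130:290,230:430],(750,600)))
```

```text
[ 0.40688658 -0.23406989  0.12308107] [-4.81173135 -2.79976473 -3.28396175] 0.4772701278323153
```

View pics/a.png

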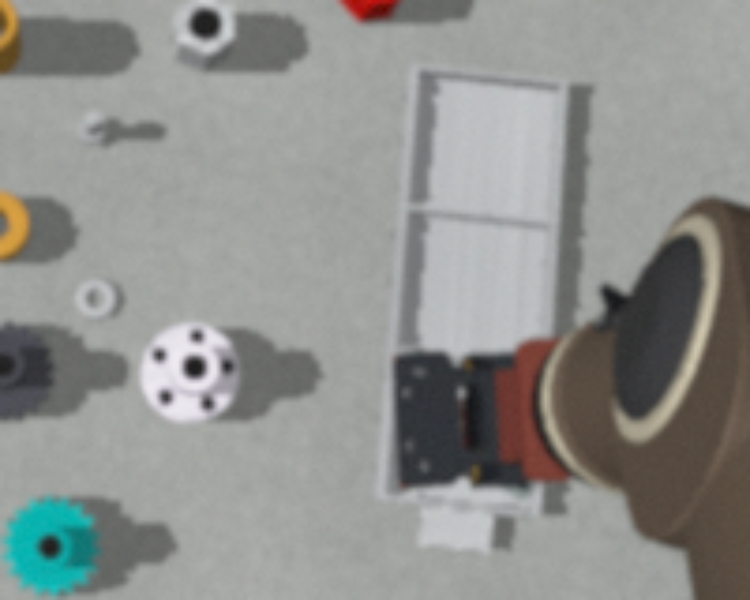

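move_arm --offset '[[0,0,0],[0,0,-0.08],[0,0,-0.16],[0,0,-0.23],[0,0,-0.28],[0,0,-0.32],[0,0,-0.342],[0,0,-0.342]]' --turn '[[0,0,0],[0,0,0],[0,0,0],[0,0,0],[0,0,0],[0,0,0],[0,0,0],[0,0,0]]' --hand '[-1,-1,-1,-1,-1,-1,-1,-1]'

```text
time_s: 5.85
eef_pos: [0.4133, -0.2285, 0.0379]
tcp_rot: [0.707, -0.707, -0.0, -0.0]
wrist_force: [0.8, -0.1, -1.5]
grip_width: 0.475
```

move_arm --offset '[[0,0,0],[0,0,0],[0,0,0],[0,0,0],[0,0,0],[0,0,0.05],[0,0,0.15],[0,0,0.3]]' --turn '[[0,0,0],[0,0,0],[0,0,0],[0,0,0],[0,0,0],[0,0,0],[0,0,0],[0,0,0]]' --hand '[1,1,1,1,1,1,1,1]'

```text
time_s: 6.65
eef_pos: [0.4118, -0.2282, 0.1135]
tcp_rot: [0.707, -0.707, -0.002, 0.0]
wrist_force: [0.7, -0.7, 0.2]
grip_width: 0.995
```

move_arm --offset '[[0.02,0.05,0.1],[0.05,0.18,0.1],[0.08,0.32,0.1],[0.11,0.46,0.1],[0.15,0.58,0.1],[0.168,0.65,0.1],[0.168,0.678,0.1],[0.168,0.678,0.05]]' --turn '[[0,0,0],[0,0,0],[0,0,0],[0,0,0],[0,0,0],[0,0,0],[0,0,0],[0,0,0]]' --hand '[1,1,1,1,1,1,1,1]'

```text
time_s: 7.45
eef_pos: [0.4559, -0.0589, 0.1269]
tcp_rot: [0.708, -0.707, 0.001, -0.001]
wrist_force: [0.2, -0.5, -0.2]
grip_width: 0.996
```

Run:
```python
from h import *
c=capture("top");o=get_obs();print(o["eef_pos"],o["grip_width"])
P=cloud(c)
m=(np.hypot(P[...,0]-.413,P[...,1]+.228)<.05)&(P[...,2]>.035)&(P[...,2]<.06);s=P[m];print(len(s),s.mean(0))
cv2.imwrite("pics/b.png",cv2.resize(c["color"][130:290,230:430],(750,600)))
```

```text
[ 0.45408967 -0.05989494  0.12414968] 0.9974121988617011
0 [nan nan nan]<stdin>:4: RuntimeWarning: Mean of empty slice.
  ret = um.true_divide(
```

View pics/b.png

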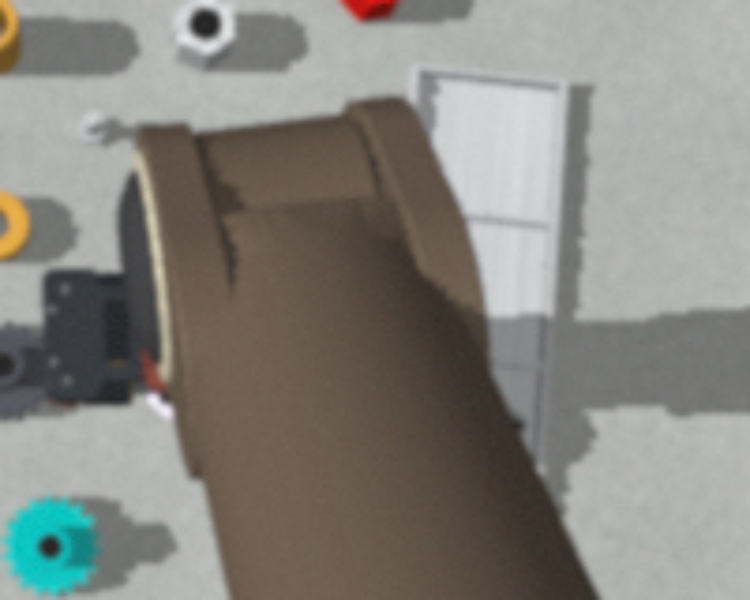

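move_arm --offset '[[0,0,-0.08],[0,0,-0.16],[0,0,-0.22],[0,0,-0.28],[0,0,-0.31],[0,0,-0.322],[0,0,-0.322],[0,0,-0.322]]' --turn '[[0,0,0],[0,0,0],[0,0,0],[0,0,0],[0,0,0],[0,0,0],[0,0,0],[0,0,0]]' --hand '[1,1,1,1,1,1,1,-1]'

```text
time_s: 8.3
eef_pos: [0.4551, -0.0596, 0.0456]
tcp_rot: [-0.707, 0.707, -0.0, 0.0]
wrist_force: [-0.9, 0.5, -0.1]
grip_width: 0.947
```

move_arm --offset '[[0,0,0],[0,0,0],[0,0,0],[0,0,0],[0,0,0],[0,0,0],[0,0,0],[0,0,0]]' --turn '[[0,0,0],[0,0,0],[0,0,0],[0,0,0],[0,0,0],[0,0,0],[0,0,0],[0,0,0]]' --hand '[-1,-1,-1,-1,-1,-1,-1,-1]'

```text
time_s: 9.1
eef_pos: [0.4549, -0.059, 0.0452]
tcp_rot: [0.707, -0.707, -0.0, -0.0]
wrist_force: [-0.2, 1.5, 0.9]
grip_width: 0.335
```

move_arm --offset '[[0,0,0.1],[0,0,0.25],[0.02,-0.06,0.34],[0.05,-0.18,0.36],[0.1,-0.34,0.36],[0.14,-0.51,0.36],[0.18,-0.65,0.36],[0.196,-0.732,0.36]]' --turn '[[0,0,0],[0,0,0],[0,0,0],[0,0,0],[0,0,0],[0,0,0],[0,0,0],[0,0,0]]' --hand '[-1,-1,-1,-1,-1,-1,-1,-1]'

```text
time_s: 9.9
eef_pos: [0.5035, -0.246, 0.1345]
tcp_rot: [-0.706, 0.708, -0.0, -0.001]
wrist_force: [-1.0, -0.2, -2.5]
grip_width: 0.336
```

move_arm --offset '[[0,0,0],[0,0,-0.08],[0,0,-0.16],[0,0,-0.23],[0,0,-0.28],[0,0,-0.32],[0,0,-0.34],[0,0,-0.34]]' --turn '[[0,0,0],[0,0,0],[0,0,0],[0,0,0],[0,0,0],[0,0,0],[0,0,0],[0,0,0]]' --hand '[-1,-1,-1,-1,-1,-1,-1,-1]'

```text
time_s: 10.7
eef_pos: [0.5039, -0.242, 0.0499]
tcp_rot: [0.707, -0.707, -0.0, 0.0]
wrist_force: [-0.1, -0.3, -3.1]
grip_width: 0.344
```

move_arm --offset '[[0,0,0],[0,0,0],[0,0,0],[0,0,0],[0,0,0],[0,0,0.05],[0,0,0.15],[0,0,0.3]]' --turn '[[0,0,0],[0,0,0],[0,0,0],[0,0,0],[0,0,0],[0,0,0],[0,0,0],[0,0,0]]' --hand '[1,1,1,1,1,1,1,1]'

```text
time_s: 11.5
eef_pos: [0.5027, -0.2418, 0.1252]
tcp_rot: [0.707, -0.707, -0.002, 0.001]
wrist_force: [0.5, -1.2, -0.7]
grip_width: 0.989
```

move_arm --offset '[[0.05,0.05,0.1],[0.16,0.16,0.1],[0.28,0.28,0.1],[0.4,0.4,0.1],[0.52,0.52,0.1],[0.62,0.62,0.1],[0.676,0.672,0.1],[0.676,0.672,0]]' --turn '[[0,0,0],[0,0,0],[0,0,0],[0,0,0],[0,0,0],[0,0,0],[0,0,0],[0,0,0]]' --hand '[1,1,1,1,1,1,1,1]'

```text
time_s: 12.3
eef_pos: [0.6771, -0.0701, 0.1291]
tcp_rot: [0.709, -0.706, 0.002, -0.003]
wrist_force: [0.2, 0.4, -0.4]
grip_width: 1.0
```

move_arm --offset '[[0,0,0],[0,0,-0.1],[0,0,-0.2],[0,0,-0.28],[0,0,-0.34],[0,0,-0.365],[0,0,-0.376],[0,0,-0.376]]' --turn '[[0,0,0],[0,0,0],[0,0,0],[0,0,0],[0,0,0],[0,0,0],[0,0,0],[0,0,0]]' --hand '[1,1,1,1,1,1,1,1]'

```text
time_s: 13.1
eef_pos: [0.6732, -0.0745, 0.0318]
tcp_rot: [-0.707, 0.707, -0.0, 0.0]
wrist_force: [-0.1, 0.3, 0.3]
grip_width: 0.999
```

move_arm --offset '[[0,0,0],[0,0,0],[0,0,0],[0,0,0],[0,0,0],[0,0,0],[0,0,0],[0,0,0]]' --turn '[[0,0,0],[0,0,0],[0,0,0],[0,0,0],[0,0,0],[0,0,0],[0,0,0],[0,0,0]]' --hand '[-1,-1,-1,-1,-1,-1,-1,-1]'

```text
time_s: 13.9
eef_pos: [0.673, -0.0741, 0.0311]
tcp_rot: [0.707, -0.707, -0.0, -0.0]
wrist_force: [0.4, 0.9, 0.7]
grip_width: 0.412
```

move_arm --offset '[[0,0,0.1],[0,0,0.25],[-0.02,-0.06,0.34],[-0.08,-0.18,0.36],[-0.15,-0.34,0.36],[-0.22,-0.51,0.36],[-0.28,-0.65,0.36],[-0.312,-0.726,0.36]]' --turn '[[0,0,0],[0,0,0],[0,0,0],[0,0,0],[0,0,0],[0,0,0],[0,0,0],[0,0,0]]' --hand '[-1,-1,-1,-1,-1,-1,-1,-1]'

```text
time_s: 14.7
eef_pos: [0.5922, -0.2606, 0.1206]
tcp_rot: [-0.705, 0.709, 0.0, -0.001]
wrist_force: [-0.3, 0.2, -2.7]
grip_width: 0.414
```

move_arm --offset '[[0,0,0],[0,0,-0.08],[0,0,-0.16],[0,0,-0.23],[0,0,-0.28],[0,0,-0.32],[0,0,-0.34],[0,0,-0.34]]' --turn '[[0,0,0],[0,0,0],[0,0,0],[0,0,0],[0,0,0],[0,0,0],[0,0,0],[0,0,0]]' --hand '[-1,-1,-1,-1,-1,-1,-1,-1]'

```text
time_s: 15.5
eef_pos: [0.5952, -0.2555, 0.036]
tcp_rot: [0.707, -0.707, -0.0, -0.0]
wrist_force: [-0.6, -0.3, -1.6]
grip_width: 0.408
```

move_arm --offset '[[0,0,0],[0,0,0],[0,0,0],[0,0,0],[0,0,0],[0,0,0.05],[0,0,0.15],[0,0,0.3]]' --turn '[[0,0,0],[0,0,0],[0,0,0],[0,0,0],[0,0,0],[0,0,0],[0,0,0],[0,0,0]]' --hand '[1,1,1,1,1,1,1,1]'

```text
time_s: 16.3
eef_pos: [0.5937, -0.2553, 0.1109]
tcp_rot: [0.707, -0.707, -0.002, 0.001]
wrist_force: [0.4, -0.1, 0.6]
grip_width: 0.999
```

move_arm --offset '[[-0.02,0.05,0.15],[-0.06,0.15,0.2],[-0.12,0.3,0.2],[-0.19,0.46,0.2],[-0.26,0.62,0.2],[-0.33,0.78,0.2],[-0.38,0.9,0.2],[-0.4,0.96,0.2]]' --turn '[[0,0,0],[0,0,0],[0,0,0],[0,0,0],[0,0,0],[0,0,0],[0,0,0],[0,0,0]]' --hand '[1,1,1,1,1,1,1,1]'

```text
time_s: 17.1
eef_pos: [0.4938, -0.0128, 0.1624]
tcp_rot: [0.708, -0.706, 0.0, -0.0]
wrist_force: [0.3, -0.4, -0.1]
grip_width: 0.999
```

move_arm --offset '[[-0.07,0.14,0],[-0.14,0.288,0],[-0.14,0.288,-0.12],[-0.14,0.288,-0.24],[-0.14,0.288,-0.34],[-0.14,0.288,-0.42],[-0.14,0.288,-0.46],[-0.14,0.288,-0.48]]' --turn '[[0,0,0],[0,0,0],[0,0,0],[0,0,0],[0,0,0],[0,0,0],[0,0,0],[0,0,0]]' --hand '[1,1,1,1,1,1,1,1]'

```text
time_s: 17.9
eef_pos: [0.4599, 0.0562, 0.041]
tcp_rot: [0.707, -0.707, -0.0, 0.0]
wrist_force: [-0.3, -0.3, -0.0]
grip_width: 0.999
```

move_arm --offset '[[0,0,0],[0,0,0],[0,0,0],[0,0,0],[0,0,0],[0,0,0],[0,0,0],[0,0,0]]' --turn '[[0,0,0],[0,0,0],[0,0,0],[0,0,0],[0,0,0],[0,0,0],[0,0,0],[0,0,0]]' --hand '[1,-1,-1,-1,-1,-1,-1,-1]'

```text
time_s: 18.7
eef_pos: [0.4599, 0.0562, 0.0411]
tcp_rot: [-0.707, 0.707, -0.0, -0.0]
wrist_force: [-0.1, -1.0, 0.6]
grip_width: 0.4
```

Run:
```python
from h import *
c=capture("scene");o=get_obs();print(o["eef_pos"],o["grip_width"])
cv2.imwrite("pics/c.png",cv2.resize(c["color"],(800,600)))
```

```text
[0.45988703 0.05616976 0.04114194] 0.355384419353413
```

View pics/c.png

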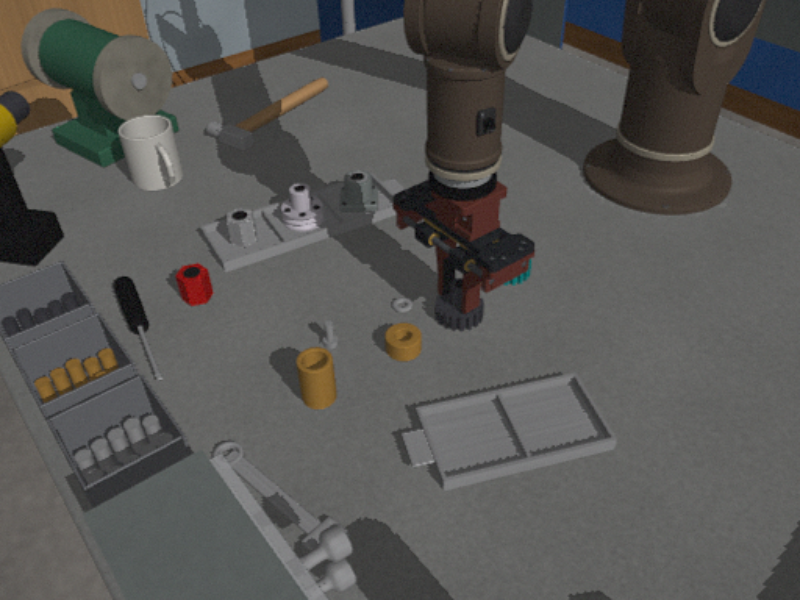

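move_arm --offset '[[0,0,0],[0,0,0],[0,0,0],[0,0,0],[0,0,0.05],[0,0,0.16],[0,0,0.3],[0,0,0.36]]' --turn '[[0,0,0],[0,0,0],[0,0,0],[0,0,0],[0,0,0],[0,0,0],[0,0,0],[0,0,0]]' --hand '[-1,-1,-1,-1,-1,-1,-1,-1]'

```text
time_s: 19.55
eef_pos: [0.4606, 0.0562, 0.1342]
tcp_rot: [-0.707, 0.707, -0.001, 0.001]
wrist_force: [-0.2, -0.4, -2.7]
grip_width: 0.293
```

move_arm --offset '[[0.03,0.04,0],[0.1,0.13,0],[0.18,0.24,0],[0.27,0.36,0],[0.36,0.48,0],[0.43,0.57,0],[0.478,0.634,0],[0.478,0.634,0]]' --turn '[[0,0,0],[0,0,0],[0,0,0],[0,0,0],[0,0,0],[0,0,0],[0,0,0],[0,0,0]]' --hand '[-1,-1,-1,-1,-1,-1,-1,-1]'

```text
time_s: 20.35
eef_pos: [0.5796, 0.2184, 0.1295]
tcp_rot: [0.708, -0.706, -0.001, -0.0]
wrist_force: [-1.2, -0.2, -2.6]
grip_width: 0.288
```

move_arm --offset '[[0,0,-0.05],[0,0,-0.13],[0,0,-0.2],[0,0,-0.26],[0,0,-0.3],[0,0,-0.33],[0,0,-0.34],[0,0,-0.34]]' --turn '[[0,0,0],[0,0,0],[0,0,0],[0,0,0],[0,0,0],[0,0,0],[0,0,0],[0,0,0]]' --hand '[-1,-1,-1,-1,-1,-1,-1,-1]'

```text
time_s: 21.15
eef_pos: [0.5794, 0.2146, 0.0461]
tcp_rot: [-0.707, 0.707, -0.0, -0.0]
wrist_force: [-0.7, -0.5, -2.3]
grip_width: 0.294
```

move_arm --offset '[[0,0,0],[0,0,0],[0,0,0],[0,0,0],[0,0,0],[0,0,0.05],[0,0,0.15],[0,0,0.3]]' --turn '[[0,0,0],[0,0,0],[0,0,0],[0,0,0],[0,0,0],[0,0,0],[0,0,0],[0,0,0]]' --hand '[1,1,1,1,1,1,1,1]'

```text
time_s: 21.95
eef_pos: [0.5782, 0.2142, 0.121]
tcp_rot: [0.707, -0.707, -0.001, 0.002]
wrist_force: [0.8, 1.1, 0.5]
grip_width: 0.974
```

move_arm --offset '[[0.03,-0.04,0.1],[0.09,-0.14,0.1],[0.16,-0.26,0.1],[0.23,-0.38,0.1],[0.3,-0.49,0.1],[0.35,-0.57,0.1],[0.373,-0.61,0.1],[0.373,-0.61,0]]' --turn '[[0,0,0],[0,0,0],[0,0,0],[0,0,0],[0,0,0],[0,0,0],[0,0,0],[0,0,0]]' --hand '[1,1,1,1,1,1,1,1]'

```text
time_s: 22.75
eef_pos: [0.6757, 0.0606, 0.1248]
tcp_rot: [-0.706, 0.708, -0.002, 0.003]
wrist_force: [-0.1, 1.4, -0.2]
grip_width: 1.003
```

move_arm --offset '[[0,0,-0.05],[0,0,-0.13],[0,0,-0.2],[0,0,-0.26],[0,0,-0.3],[0,0,-0.33],[0,0,-0.334],[0,0,-0.334]]' --turn '[[0,0,0],[0,0,0],[0,0,0],[0,0,0],[0,0,0],[0,0,0],[0,0,0],[0,0,0]]' --hand '[1,1,1,1,1,1,1,1]'

```text
time_s: 23.55
eef_pos: [0.6729, 0.0623, 0.0378]
tcp_rot: [0.707, -0.707, 0.0, -0.0]
wrist_force: [0.8, -0.5, -0.1]
grip_width: 1.004
```

move_arm --offset '[[0,0,0],[0,0,0],[0,0,0],[0,0,0],[0,0,0],[0,0,0],[0,0,0],[0,0,0]]' --turn '[[0,0,0],[0,0,0],[0,0,0],[0,0,0],[0,0,0],[0,0,0],[0,0,0],[0,0,0]]' --hand '[-1,-1,-1,-1,-1,-1,-1,-1]'

```text
time_s: 24.35
eef_pos: [0.6727, 0.0625, 0.0378]
tcp_rot: [0.707, -0.707, -0.0, -0.0]
wrist_force: [-0.7, 0.9, 1.6]
grip_width: 0.461
```

move_arm --offset '[[0,0,0.08],[0,0,0.22],[0,0,0.38],[-0.05,0.05,0.46],[-0.15,0.16,0.48],[-0.28,0.3,0.48],[-0.41,0.43,0.48],[-0.53,0.56,0.48]]' --turn '[[0,0,0],[0,0,0],[0,0,0],[0,0,0],[0,0,0],[0,0,0],[0,0,0],[0,0,0]]' --hand '[-1,-1,-1,-1,-1,-1,-1,-1]'

```text
time_s: 25.15
eef_pos: [0.5383, 0.2029, 0.1575]
tcp_rot: [-0.707, 0.707, 0.0, -0.0]
wrist_force: [-0.1, 0.2, -2.6]
grip_width: 0.457
```

move_arm --offset '[[-0.1,0.1,0],[-0.16,0.16,0],[-0.183,0.191,0],[-0.183,0.191,0],[-0.183,0.191,-0.08],[-0.183,0.191,-0.18],[-0.183,0.191,-0.27],[-0.183,0.191,-0.34]]' --turn '[[0,0,0],[0,0,0],[0,0,0],[0,0,0],[0,0,0],[0,0,0],[0,0,0],[0,0,0]]' --hand '[-1,-1,-1,-1,-1,-1,-1,-1]'

```text
time_s: 25.95
eef_pos: [0.4956, 0.2477, 0.071]
tcp_rot: [-0.706, 0.708, -0.0, -0.001]
wrist_force: [-0.6, -0.4, -2.4]
grip_width: 0.457
```

move_arm --offset '[[0,0,-0.03],[0,0,-0.07],[0,0,-0.1],[0,0,-0.12],[0,0,-0.12],[0,0,-0.12],[0,0,-0.12],[0,0,-0.12]]' --turn '[[0,0,0],[0,0,0],[0,0,0],[0,0,0],[0,0,0],[0,0,0],[0,0,0],[0,0,0]]' --hand '[-1,-1,-1,-1,-1,-1,-1,-1]'

```text
time_s: 26.75
eef_pos: [0.4947, 0.2501, 0.0431]
tcp_rot: [0.707, -0.707, 0.0, -0.0]
wrist_force: [-0.4, 0.1, -2.5]
grip_width: 0.457
```

move_arm --offset '[[0,0,0],[0,0,0],[0,0,0],[0,0,0],[0,0,0],[0,0,0.05],[0,0,0.15],[0,0,0.3]]' --turn '[[0,0,0],[0,0,0],[0,0,0],[0,0,0],[0,0,0],[0,0,0],[0,0,0],[0,0,0]]' --hand '[1,1,1,1,1,1,1,1]'

```text
time_s: 27.55
eef_pos: [0.4933, 0.2494, 0.1177]
tcp_rot: [0.707, -0.707, -0.001, 0.002]
wrist_force: [0.3, -0.1, 0.4]
grip_width: 0.999
```

move_arm --offset '[[0,0,0.15],[0,0,0.3],[-0.1,-0.2,0.4],[-0.2,-0.4,0.4],[-0.25,-0.6,0.4],[-0.25,-0.75,0.4],[-0.25,-0.9,0.4],[-0.25,-0.9,0.4]]' --turn '[[0,0,0],[0,0,0],[0,0,0],[0,0,0],[0,0,0],[0,0,0],[0,0,0],[0,0,0]]' --hand '[1,1,1,1,1,1,1,1]'

```text
time_s: 28.35
eef_pos: [0.4314, 0.0195, 0.2186]
tcp_rot: [-0.704, 0.71, -0.001, -0.0]
wrist_force: [0.6, 1.1, -0.8]
grip_width: 1.001
```

Run:
```python
from h import *
c=capture("top");cv2.imwrite("pics/d.png",cv2.resize(c["color"],(800,600)))
P=cloud(c)
for n,x,y,h in [("flange",.413,-.228,.048),("pulley",.504,-.2415,.058),("nut",.595,-.255,.044),("gear",.5796,.2156,.054),("sleeve",.4945,.2504,.064),("collar",.56,.065,.024)]:
    m=(np.hypot(P[...,0]-x,P[...,1]-y)<.04)&(abs(P[...,2]-h)<.007);s=P[m];print(n,len(s),s.mean(0).round(4) if len(s) else "")
c=capture("scene");cv2.imwrite("pics/e.png",cv2.resize(c["color"],(800,600)))
```

```text
flange 278 [ 0.4127 -0.2285  0.049 ]
pulley 143 [ 0.5036 -0.2419  0.0587]
nut 215 [ 0.5946 -0.2556  0.0446]
gear 106 [0.5786 0.2127 0.0542]
sleeve 145 [0.4946 0.2477 0.0636]
collar 0
```

View pics/d.png

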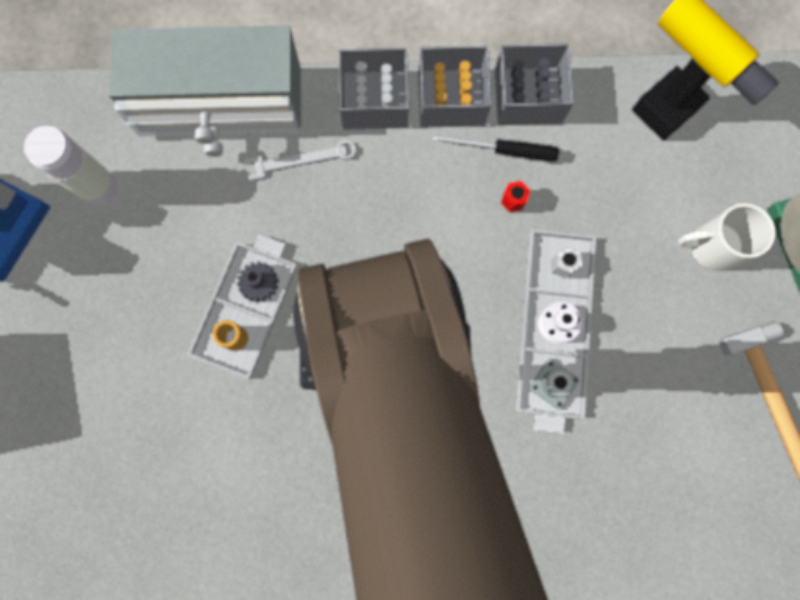

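View pics/e.png

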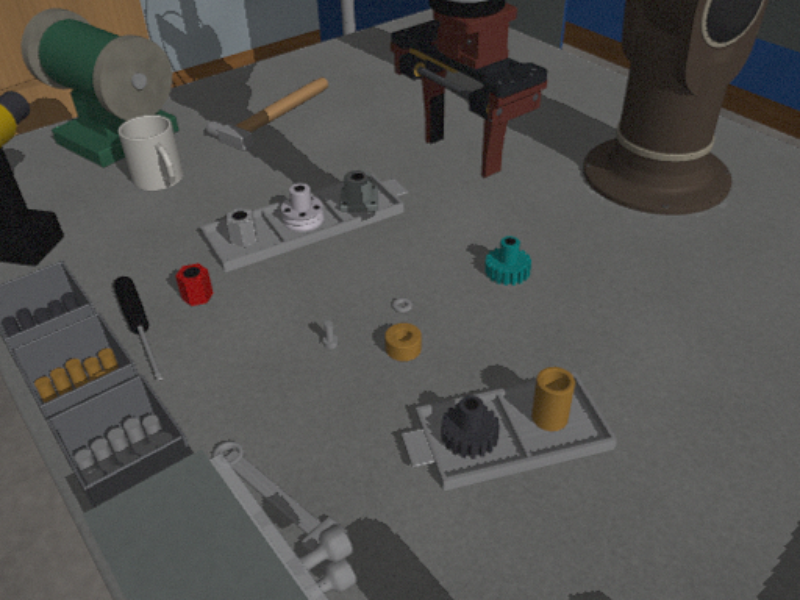

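All five parts stand upright, each in its own bay. Nut (569,260), pulley (563,321), bearing (560,383) at the tab end, gear (258,280) at tray_two's tab, sleeve (229,334). In the scene view the collar is unmoved at (404,342), and the gripper is clear. Handing in.

```bash
python3 -c "
from station import bot
print(bot.finish_job())"
```

```text
the job is handed in; nothing more can be done
None
```

Both repair kits are made up and the job is handed in, about 28 s into the 118 s allowed. I placed the parts in the order you listed:

- **Three-bay tray, from the tab end:** flange bearing, V-belt pulley, long hex nut.
- **Two-bay tray:** gear in the tab-end bay, tall brass sleeve in the other.

The last checks, by depth measurement and by picture, showed all five parts upright. Each stands within about 3 mm of its bay centre, and the tops are at the heights expected for parts resting on the bay floors, to about 1 mm.

One check gave no reading: the arm hid the short collar from the top camera. The scene camera shows it at the same spot as in the first picture. The red nut and turquoise gear also show no movement, and the gripper was clear of everything.

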